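Close up the upper course of a lead shield in half bond

ROBOT

A 7-joint arm with a two-finger parallel gripper is mounted at the origin on a cart in front of the work surface, level with it; the furniture and walls round the work are solid. World frame = base frame: x ahead of the robot, y to its left, z up, the work surface at z = 0. Lengths are in m, angles in rad, forces in N, time in s.
With the tool pointing down it reaches from about 0.4 to 0.85 m from the base axis. Payload 6.9 kg.
Tool frame: the origin (TCP) lies midway between the tips of the shut fingers; the grasp point (between the pads) lies 19 mm behind it; z points along the fingers, y is the line along which they close (so a half turn about z gives the same grasp; the last joint's range is limited). The gripper opens to 85 mm and grips with 20 to 120 N. Pads are 22 mm wide; open, the fingers measure 114 mm over their backs; the gripper's body (76 mm by 85 mm) begins 54 mm behind the grasp point. The pads swing forward as they close: fully open they stand 13 mm farther back than shut.
Start: joints at [1.373, 0.507, -0.238, 1.5, 0.126, 1.149, -0.155], TCP at [0.187, -0.596, 0.231] pointing down, gripper open.
Joint ranges: [-3.08, 3.08], [-0.24, 2.05], [-1.43, 1.35], [0, 2.5], [-1.52, 4.66], [0.17, 1.96], [-2.89, 2.89]. Speed limits (rad/s): [2.39, 2.39, 3.14, 3.14, 3.14, 3.14, 3.14].

INTERFACE

Orientations are given as a rotation vector (axis times angle).
In Python, from rig import telemetry, capture, job, boxes_of gives the robot as it stands.
- The arm moves only by the shell command python3 -m jog 'ROWS'. ROWS is JSON, one flat list of numbers, 5 for each row, row after row: the shift along the tool's x, y, z in mm, then the turn about the tool's z in rad, then the closure in counts, from 0 (fully open) to 255 (shut). In form: [dx, dy, dz, roll, gripper, dx, dy, dz, roll, gripper, ...]. A call has exactly 8 rows; each row is the pose to reach, as a shift and turn from the pose commanded when the call began, along the tool's axes at that moment; what a row does not reach only later rows make up. A row lasts 1/12 s, in which the tool goes at most 41.7 mm and 7.16 degrees, less where a joint would pass 70% of its speed; a pose out of reach is approached as far as the arm can. A call with a gripper value outside its range is refused whole. The fingers move at their own pace and stop on an object; the grip force is fixed at half the most. Time passes only in rows, so rows that repeat a pose let the fingers close, or fill a call up. It gives the time, the measured TCP pose, the force, the opening and the grip force at its end, in the units of the state.
- telemetry.get_state(): the state, without advancing time (a new reading comes with each control period).
- capture(name): name is "scene" or "top" or "wrist"; returns a dict with "frame" (384x512x3 uint8, blue, green, red), "depth" (384x512 float32, m along the optical axis (not along the pixel's ray), 0 where there is no reading), "fx", "fy", "cx", "cy" (pixels), "extrinsics" (4x4, takes a point from world to camera coordinates). Camera axes: x right, y up, looking along -z (the intrinsics and any distortion apply to the point x, -y, -z); pixel columns grow to the right and rows downward; lengths in m; the calibration is good to about 2 mm. A picture is of the moment at which its call begins.
- job.job_done(): hands the job in; it is judged then, once.
Trained networks look in the newest picture that a camera, given by its name, has taken for a name from the list of things; names that differ only in an ending like _2 or _b are one class to them, and where a whole thing is asked for, a point or a joint stands for the part that bears it (a point fixed in the world has none). Each returns a list of dicts, best first, with "confidence" (0 to 1); they miss things now and then, are a little off and sometimes report something else, mostly with a low value. They report only what shows in the picture. A call takes as long as a camera call. They do not tell look-alikes from the thing itself.
- boxes_of(thing, camera): "uv" ([column, row] in pixels, amid what is visible of it).
The state is a dict: "clock": time; "joint_positions": joint angles; "dq": joint speeds; "joint_efforts": joint torques, N m; "position": TCP position; "ee_rot": TCP orientation; "ft_force": force on the tool from outside, world axes, zero at the start; "torque": the same for the moment, N m; "width": finger opening in m; "finger_force": force on a finger pad.
Only numpy, scipy, OpenCV 4.12 (cv2) and the standard library are available. Lean on these libraries where they do the work, as an engineer would, in place of code of your own. Each camera call takes 0.05 s, during which the arm holds its last target. There are 200 camera calls.

TASK

The upper course of the low lead shield in front of the specimens has been drawn apart and lacks its half brick. Set the half brick upright on the lower course next to the steel end plate, its groove over the ridge, then slide the two long bricks of the upper course along the ridge, without lifting them off, until half brick and long bricks stand tight against each other and against the end plate, so that each long brick bridges a joint of the lower course. Leave the spare long brick on the table and the two specimens behind the shield where they are.

Things in the scene. Friction and masses are not known exactly. Their poses are not given: they have to be found in the camera images.
- shield: Fixed lower part of the shield: 3 mm steel base plate (56 mm wide), on it the lower course of three dull grey lead bricks, 210 mm long, 28 mm thick, flat top 31 mm above the table, with a V ridge up to 35.5 mm along its middle. Origin: on the table, under the course's middle; x along the wall away from the end plate, y across it towards the specimens, z up. Joints at x = -35 and +35 mm.
- end_plate (a point): Middle of the inner face (facing the bricks) of the upright steel end plate, at the height of an upper brick's centre: 105 mm from the shield's origin along -x and 45 mm above the table. The plate is 4 mm thick, 44 mm wide and its top is 55 mm above the table. Axes as the shield's. Pushing the whole upper row along takes 5 to 13 N until it stops here.
- half_place (a point): Where the half brick's centre is when the upper course is closed: 17.5 mm from the end plate, 45 mm above the table. Axes as the shield's. The closed course then puts the long bricks' centres at x = -35 and +35 mm of the shield; the wall's far end stays stepped back by half a brick.
- half_brick_center (a point): The half brick, dull grey lead, free on the table to the right of the shield, ridge up, its centre 14 mm above the table: 35 x 28 mm, 28 mm high plus the ridge, about 0.3 kg, with V groove beneath (6.5 mm deep, 17 mm wide) and V ridge on top (4.5 mm high, 14 mm wide at its foot), both lengthwise. Site: centre, half-way up the 28 mm; x along the ridge, y across the thickness, z up.
- inner_brick_center (a point): Long lead brick of the upper course nearer the end plate, on the ridge of the lower course, 45 to 66 mm from the end plate at the start: 70 x 28 mm, 28 mm high plus the ridge, about 0.6 kg, with V groove beneath (6.5 mm deep, 17 mm wide) and V ridge on top (4.5 mm high, 14 mm wide at its foot), both lengthwise. Site: centre, half-way up the 28 mm; x along the ridge, y across the thickness, z up.
- outer_brick_center (a point): Long lead brick of the upper course farther from the end plate, on the ridge too, 3 to 44 mm from the inner one at the start: 70 x 28 mm, 28 mm high plus the ridge, about 0.6 kg, with V groove beneath (6.5 mm deep, 17 mm wide) and V ridge on top (4.5 mm high, 14 mm wide at its foot), both lengthwise. Site: centre, half-way up the 28 mm; x along the ridge, y across the thickness, z up.
- spare_brick_center (a point): A spare long brick lying on the table to the right of the shield, not needed, not to be moved: the same as the other long bricks, 70 mm long.
- specimen_0_center (a point): Round black resin specimen puck, 30 mm across, 18 mm high, standing on the table about 90 mm behind the middle of the shield; not to be moved. The point is its centre.
- specimen_3_center (a point): The other round black specimen puck, 30 mm across, 17 mm high, beside it; not to be moved. The point is its centre.
Not all that is in view belongs to the job. Leave any green or red look-alike of the part that bears half_brick_center alone.

How it is judged:
By the outcome, as a careful person would: the job done as asked, in the order asked, and still so for the second after the job is handed in, with the robot touching nothing.
It also fails if it takes over 48 s, if anything falls off the work surface, if the arm or the gripper's body presses on something with over 40 N, if the wrist force passes 120 N, or if a joint passes its speed limit or range.

## Working session

There is one attempt and no reset: what is moved stays moved. The work goes in short steps, Python scripts to look and compute and a shell command to move; the robot and the scene stay as the last step left them, time stands still between calls to the robot, and variables do not carry over. Pictures are saved under pics/ and viewed, at most 10 in all, crops included, and the job is handed in when it is done.

```bash
mkdir -p pics; ls; python3 - <<'E'
from rig import telemetry, capture, job, boxes_of
import cv2,numpy as np
s=telemetry.get_state(); print({k:np.round(v,3).tolist() for k,v in s.items()})
for c in ["scene","top"]:
    r=capture(c); cv2.imwrite(f"pics/{c}0.png",r["frame"]); np.savez(f"{c}0.npz",**r)
    for t in ["shield","end_plate","half_brick_center","inner_brick_center","spare_brick_center","specimen_0_center"]:
        for b in boxes_of(t,c):
            u,v=map(int,np.round(b["uv"])); d=r["depth"][v,u]
            p=np.array([(u-r["cx"])/r["fx"]*d,-(v-r["cy"])/r["fy"]*d,-d,1])
            print(c,t,round(b["confidence"],2),(u,v),np.round(np.linalg.inv(r["extrinsics"])@p,3)[:3])
E
```

```text
pics
{'clock': 0.0, 'joint_positions': [1.373, 0.508, -0.238, 1.501, 0.126, 1.149, -0.155], 'dq': [0.0, -0.001, 0.0, -0.0, -0.001, 0.0, -0.0], 'joint_efforts': [0.001, -62.058, -2.187, -24.965, 0.013, 0.012, 0.0], 'position': [0.187, -0.596, 0.23], 'ee_rot': [-3.104, -0.475, 0.0], 'ft_force': [-0.922, 0.211, 0.88], 'torque': [0.036, 0.0, -0.015], 'finger_force': 0.0, 'width': 0.085}
scene shield 0.69 (198, 244) [0.514 0.102 0.015]
scene end_plate 0.56 (194, 243) [0.512 0.112 0.023]
scene half_brick_center 0.79 (349, 203) [ 0.424 -0.256  0.023]
scene half_brick_center 0.64 (362, 192) [ 0.44  -0.323  0.021]
scene half_brick_center 0.54 (214, 200) [ 0.631 -0.007  0.02 ]
scene inner_brick_center 0.97 (200, 225) [0.515 0.093 0.059]
scene spare_brick_center 0.58 (314, 169) [ 0.597 -0.308  0.023]
scene specimen_0_center 0.48 (166, 231) [0.607 0.132 0.004]
top shield 0.77 (198, 205) [0.515 0.091 0.053]
top end_plate 0.91 (196, 210) [0.509 0.105 0.004]
top half_brick_center 0.57 (372, 235) [ 0.443 -0.34   0.03 ]
top half_brick_center 0.56 (242, 158) [ 0.64  -0.015  0.031]
top half_brick_center 0.45 (340, 233) [ 0.448 -0.262  0.029]
top inner_brick_center 0.65 (205, 200) [0.527 0.073 0.055]
top spare_brick_center 0.61 (365, 169) [ 0.61  -0.329  0.031]
```

View pics/scene0.png

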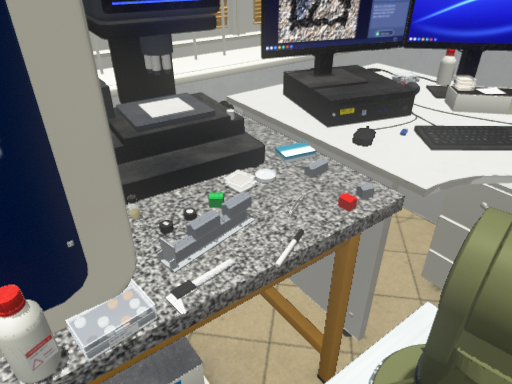

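View pics/top0.png

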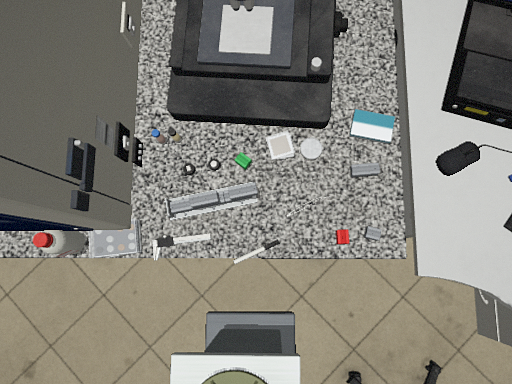

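```bash
cat > h.py <<'E'
import numpy as np,cv2
from scipy.spatial.transform import Rotation as R
def cloud(r):
    d=r["depth"].astype(float); v,u=np.indices(d.shape)
    p=np.stack([(u-r["cx"])/r["fx"]*d,-(v-r["cy"])/r["fy"]*d,-d,np.ones_like(d)],-1)
    w=(p@np.linalg.inv(r["extrinsics"]).T)[...,:3]; w[d==0]=np.nan; return w
def rect(w,xr,yr,zr):
    m=(w[...,0]>xr[0])&(w[...,0]<xr[1])&(w[...,1]>yr[0])&(w[...,1]<yr[1])&(w[...,2]>zr[0])&(w[...,2]<zr[1])
    q=w[m]; (c,s,a)=cv2.minAreaRect((q[:,:2]*1000).astype(np.float32))
    if s[0]<s[1]: s=s[::-1]; a+=90
    a=(a+90)%180-90
    return len(q),np.round(c,1),np.round(s,1),round(a,1),np.round(np.percentile(q[:,2],[5,50,95]),3)
E
python3 - <<'E'
import numpy as np,cv2; from h import *
r=dict(np.load("top0.npz")); w=cloud(r); print(r["fx"],r["extrinsics"].round(3).tolist())
for n,a in dict(half=((.41,.48),(-.38,-.30),(.015,.05)),red=((.41,.48),(-.29,-.22),(.015,.05)),spare=((.57,.64),(-.38,-.27),(.015,.05)),
 upper=((.44,.60),(-.06,.21),(.045,.08)),lower=((.44,.60),(-.06,.21),(.015,.08))).items(): print(n,*rect(w,*a))
cv2.imwrite("pics/topc.png",cv2.resize(r["frame"][120:270,140:300],None,fx=4,fy=4,interpolation=2)[:600])
E
```

```text
391.4984430814929 [[0.004, -1.0, -0.031, -0.068], [0.987, -0.001, 0.16, -0.542], [-0.16, -0.031, 0.987, -0.939], [0.0, 0.0, 0.0, 1.0]]
half 178 [ 449.2 -342.9] [34.9 28.3] 74.4 [0.021 0.029 0.033]
red 176 [ 440.8 -267.8] [35.1 28.4] 2.2 [0.024 0.029 0.034]
spare 332 [ 612.9 -330.2] [71.3 29. ] -86.0 [0.021 0.029 0.034]
upper 722 [538.6  59.8] [229.4  40.8] -76.5 [0.052 0.06  0.064]
lower 1232 [531.4  63.4] [238.9  42.2] -79.6 [0.025 0.057 0.063]
```

View pics/topc.png

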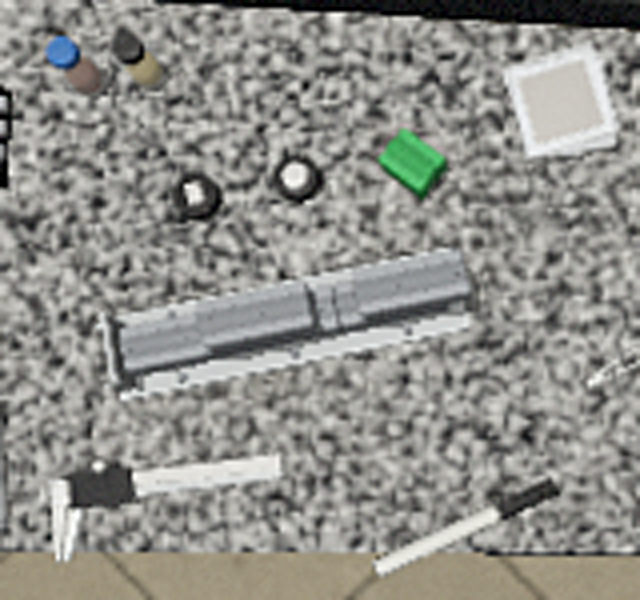

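```bash
cat >> h.py <<'E'
def plan(st,target,ydeg):
    "shift (mm, tool axes), roll (rad) to bring TCP to target with tool y along ydeg (mod 180)"
    M=R.from_rotvec(st["ee_rot"]).as_matrix()
    d=M.T@((np.array(target)-st["position"])*1000)
    cur=np.degrees(np.arctan2(M[1,1],M[0,1]))
    # tool z down: positive roll turns clockwise in the world
    e=-((ydeg-cur+90)%180-90)
    print("tool y at",cur.round(2),"z",M[:,2].round(3),"shift",d.round(1),"roll",np.radians(e).round(4),"or",(np.radians(e)-np.sign(e)*np.pi).round(3))
E
python3 - <<'E'
from h import *; from rig import telemetry
plan(telemetry.get_state(),[.449,-.343,.20],-15.6)
E
```

```text
tool y at -72.6 z [ 0. -0. -1.] shift [ 325.9 -163.4   31.3] roll -0.9948 or 2.147
```

```bash
python3 -m jog '[326,-163,31,-0.995,0,326,-163,31,-0.995,0,326,-163,31,-0.995,0,326,-163,31,-0.995,0,326,-163,31,-0.995,0,326,-163,31,-0.995,0,326,-163,31,-0.995,0,326,-163,31,-0.995,0]'; python3 - <<'E'
from h import *; from rig import telemetry
plan(telemetry.get_state(),[.449,-.343,.20],-15.6)
E
```

```text
clock: 1.37
position: [0.4271, -0.3644, 0.2032]
ee_rot: [2.496, 1.907, -0.0]
ft_force: [0.8, 0.1, 1.1]
width: 0.0851
finger_force: 0.0
tool y at -15.25 z [ 0.    -0.001 -1.   ] shift [26.4 15.5  3.2] roll 0.0061 or -3.135
```

```bash
python3 -m jog '[26,15,0,0.006,0,26,15,0,0.006,0,26,15,0,0.006,0,26,15,0,0.006,0,26,15,0,0.006,0,26,15,0,0.006,0,26,15,0,0.006,0,26,15,0,0.006,0]'; python3 - <<'E'
from h import *; from rig import telemetry,capture
r=capture("wrist"); np.savez("w1.npz",**r); cv2.imwrite("pics/w1.png",r["frame"]); w=cloud(r)
for z in ((.02,.05),(.026,.0295),(.0305,.05)): print(*rect(w,(.41,.49),(-.39,-.31),z))
s=telemetry.get_state(); print(s["position"]); plan(s,[.449,-.343,.20],-15.6)
E
```

```text
clock: 2.03
position: [0.4468, -0.3456, 0.2031]
ee_rot: [2.509, 1.89, -0.0]
ft_force: [-0.9, -0.8, 0.7]
width: 0.0852
finger_force: 0.0
1028 [ 448.  -343.8] [35.4 27.9] 75.6 [0.026 0.029 0.033]
615 [ 448.  -343.8] [35.4 27.9] 75.6 [0.027 0.028 0.029]
293 [ 448.9 -344. ] [34.1 10.8] 73.8 [0.031 0.032 0.033]
[ 0.44692329 -0.34536815  0.20305193]
tool y at -16.01 z [-0. -0. -1.] shift [2.8 1.3 3.1] roll -0.0071 or 3.135
```

View pics/w1.png

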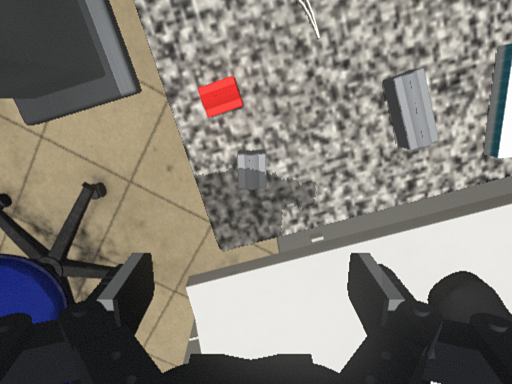

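```bash
python3 -m jog '[2,1,40,-0.017,0,2,1,80,-0.017,0,2,1,120,-0.017,0,2,1,150,-0.017,0,2,1,165,-0.017,0,2,1,175,-0.017,0,2,1,180,-0.017,0,2,1,180,-0.017,0]'; python3 - <<'E'
from h import *; from rig import telemetry
s=telemetry.get_state(); print(s["position"]); plan(s,[.4484,-.3439,.004],-15)
E
```

```text
clock: 2.75
position: [0.4489, -0.3431, 0.0227]
ee_rot: [-2.491, -1.913, 0.0]
ft_force: [0.1, 0.0, 1.0]
width: 0.0856
finger_force: 0.0
[ 0.44893143 -0.34314312  0.02266314]
tool y at -14.96 z [-0.  0. -1.] shift [-0.9 -0.3 18.7] roll 0.0007 or -3.141
```

```bash
python3 -m jog '[-1,0,10,0,0,-1,0,18,0,0,-1,0,18,0,120,-1,0,18,0,255,-1,0,18,0,255,-1,0,18,0,255,-1,0,18,0,255,-1,0,18,0,255]'
```

```text
clock: 3.42
position: [0.449, -0.3443, 0.0057]
ee_rot: [2.491, 1.913, 0.0]
ft_force: [-0.7, 0.3, 4.0]
width: 0.027
finger_force: 59.7
```

```bash
python3 -m jog '[0,0,-5,0,255,0,0,-15,0,255,0,0,-50,0,255,0,0,-90,0,255,0,0,-130,0,255,30,-4,-160,0,255,60,-8,-180,0,255,100,-13,-200,-0.1,255]'; python3 - <<'E'
from h import *; from rig import telemetry
plan(telemetry.get_state(),[.50,.05,.24],11)
E
```

```text
clock: 4.08
position: [0.4612, -0.2474, 0.2061]
ee_rot: [2.396, 2.029, -0.0]
ft_force: [1.4, 0.5, -3.2]
width: 0.0269
finger_force: 60.3
tool y at -9.48 z [ 0.002 -0.002 -1.   ] shift [299.7 -10.6 -34.4] roll -0.3574 or 2.784
```

```bash
python3 -m jog '[40,-1,-5,-0.05,255,80,-3,-10,-0.1,255,120,-4,-15,-0.15,255,160,-5,-20,-0.2,255,200,-7,-25,-0.25,255,240,-8,-30,-0.3,255,275,-10,-34,-0.35,255,300,-11,-34,-0.357,255]'; python3 - <<'E'
from h import *; from rig import telemetry,capture
r=capture("wrist"); np.savez("w2.npz",**r); cv2.imwrite("pics/w2.png",r["frame"]); w=cloud(r)
r=capture("top"); np.savez("t2.npz",**r)
s=telemetry.get_state(); print(s["position"],s["width"],s["ft_force"])
for z in ((.053,.075),(.0605,.07)): print(*rect(w,(.44,.60),(-.06,.21),z))
E
```

```text
clock: 4.75
position: [0.4983, 0.055, 0.2392]
ee_rot: [1.985, 2.434, 0.003]
ft_force: [0.9, -0.0, -2.6]
width: 0.0271
finger_force: 60.2
[0.49825193 0.05664056 0.23882398] 0.026882668923936433 [-1.09585815 -0.24910572 -3.50372864]
2698 [531.4  77.2] [192.   43.2] -78.3 [0.055 0.06  0.064]
951 [536.4  52.5] [121.9  25.2] -78.1 [0.061 0.063 0.064]
```

View pics/w2.png

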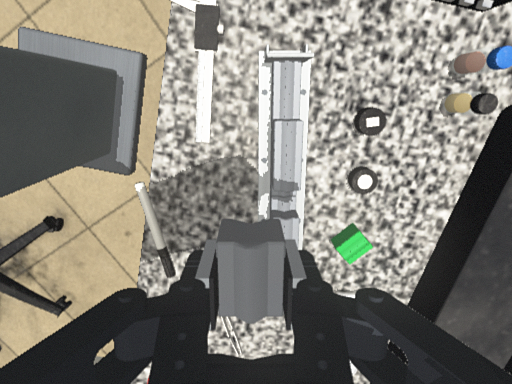

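```bash
python3 - <<'E'
from h import *
for f in ("w2","t2","top0"):
    w=cloud(dict(np.load(f+".npz"))).reshape(-1,3); w=w[~np.isnan(w).any(1)]
    c=np.array([.535,.063])
    q=w[(np.hypot(*(w[:,:2]-c).T)<.15)&(w[:,2]<.07)&(w[:,2]>.0015)]
    # axis along wall from upper ridge
    up=q[(q[:,2]>.0605)]
    if f!="w2": up=q[q[:,2]>.0615]
    vx,vy,x0,y0=cv2.fitLine(up[:,:2].astype(np.float32),cv2.DIST_HUBER,0,.01,.01).ravel()
    if vy>0: vx,vy=-vx,-vy
    a=np.array([vx,vy]); b=np.array([-vy,vx]) # b towards specimens
    print(f,"axis deg",np.degrees(np.arctan2(vy,vx)).round(2), "pt",x0.round(4),y0.round(4))
    X=(q[:,:2]-[x0,y0])@a*1000; Y=(q[:,:2]-[x0,y0])@b*1000; Z=q[:,2]*1000
    k=abs(Y)<26; 
    for x in range(-150,130,3):
        m=(abs(X-x)<1.5)&(abs(Y)<12)
        if m.sum()>3: print(x,m.sum(),"maxz %.1f med %.1f"%(np.percentile(Z[m],98),np.median(Z[m])),end=" | ")
    print()
    t=k&(Z>54)&(Z<59.5); print("flat Y range",np.percentile(Y[t],[1,99]).round(1))
    t=(Z>29)&(Z<38)&k; print("lower Y range",np.percentile(Y[t],[1,99]).round(1), X[t].min().round(1))
    t=(Z>50)&(Z<57)&(X<-90)&k
    if t.any(): print("endplate X",np.percentile(X[t],[2,50,98]).round(1),"Y",np.percentile(Y[t],[2,98]).round(1))
    t=(abs(Y)<45)&(Z>1.5)&(Z<5); print("base Y",np.percentile(Y[t],[1,99]).round(1))
E
```

```text
w2 axis deg -77.57 pt 0.5337 0.0644
-129 6 maxz 2.1 med 2.0 | -117 38 maxz 4.1 med 3.0 | -108 78 maxz 56.1 med 54.8 | -105 154 maxz 55.7 med 43.5 | -102 77 maxz 36.0 med 31.5 | -99 82 maxz 36.8 med 32.3 | -96 80 maxz 36.9 med 32.5 | -93 72 maxz 36.3 med 31.9 | -90 77 maxz 36.5 med 32.1 | -87 75 maxz 36.4 med 31.8 | -84 85 maxz 35.9 med 32.3 | -81 71 maxz 36.4 med 32.0 | -78 72 maxz 36.1 med 32.0 | -75 71 maxz 36.2 med 32.2 | -72 71 maxz 35.9 med 32.2 | -69 72 maxz 36.1 med 31.9 | -66 71 maxz 36.6 med 32.7 | -63 72 maxz 36.1 med 32.1 | -60 80 maxz 36.8 med 32.6 | -57 70 maxz 36.2 med 32.2 | -54 69 maxz 36.4 med 31.9 | -51 68 maxz 36.5 med 32.2 | -48 127 maxz 64.2 med 57.7 | -45 79 maxz 64.5 med 60.0 | -42 77 maxz 63.9 med 59.9 | -39 78 maxz 64.4 med 60.1 | -36 80 maxz 64.2 med 60.2 | -33 76 maxz 64.1 med 59.6 | -30 81 maxz 64.1 med 59.8 | -27 76 maxz 63.9 med 59.9 | -24 76 maxz 64.2 med 60.3 | -21 71 maxz 64.4 med 60.3 | -18 75 maxz 63.8 med 60.2 | -15 72 maxz 64.3 med 60.4 | -12 69 maxz 64.6 med 60.0 | -9 72 maxz 63.8 med 60.1 | -6 72 maxz 64.3 med 60.2 | -3 69 maxz 64.0 med 60.5 | 0
[... 3667 characters left out ...]
15 11 maxz 65.0 med 59.8 | 18 11 maxz 64.2 med 59.7 | 21 10 maxz 63.3 med 60.0 | 24 11 maxz 64.9 med 61.3 | 27 11 maxz 64.7 med 59.5 | 30 12 maxz 63.3 med 61.3 | 33 12 maxz 62.6 med 60.9 | 36 11 maxz 63.1 med 60.2 | 39 11 maxz 64.7 med 61.5 | 42 13 maxz 63.3 med 60.4 | 45 12 maxz 63.8 med 61.3 | 48 11 maxz 64.5 med 60.0 | 51 11 maxz 65.0 med 59.9 | 54 11 maxz 64.4 med 61.4 | 57 13 maxz 64.7 med 60.6 | 60 12 maxz 64.6 med 60.7 | 63 13 maxz 64.4 med 59.9 | 66 12 maxz 65.0 med 60.9 | 69 13 maxz 64.4 med 60.8 | 72 11 maxz 63.6 med 60.9 | 75 12 maxz 62.7 med 59.4 | 
flat Y range [-15.9  16.5]
lower Y range [-14.   14.5] -150.7
endplate X [-154.1 -151.3  -91.9] Y [-18.4  20.4]
base Y [-44.2  43.8]
```

```bash
python3 - <<'E'
from h import *; from rig import telemetry
plan(telemetry.get_state(),[.517,.1437,.11],11.9)
E
```

```text
tool y at 11.71 z [ 0.001  0.003 -1.   ] shift [ 81.1  35.8 129.1] roll -0.0033 or 3.138
```

```bash
python3 -m jog '[35,16,5,-0.003,255,70,31,15,-0.003,255,81,36,40,-0.003,255,81,36,75,-0.003,255,81,36,105,-0.003,255,81,36,120,-0.003,255,81,36,129,-0.003,255,81,36,129,-0.003,255]'; python3 - <<'E'
from h import *; from rig import telemetry,capture
r=capture("wrist"); np.savez("w3.npz",**r); cv2.imwrite("pics/w3.png",r["frame"])
plan(telemetry.get_state(),[.517,.1437,.05],11.9)
E
```

```text
clock: 5.52
position: [0.5173, 0.1362, 0.1072]
ee_rot: [-1.989, -2.429, 0.005]
ft_force: [-0.6, -0.2, -3.4]
width: 0.0269
finger_force: 60.0
tool y at 11.38 z [-0.001 -0.    -1.   ] shift [ 7.1  0.4 58.5] roll -0.0092 or 3.132
```

View pics/w3.png

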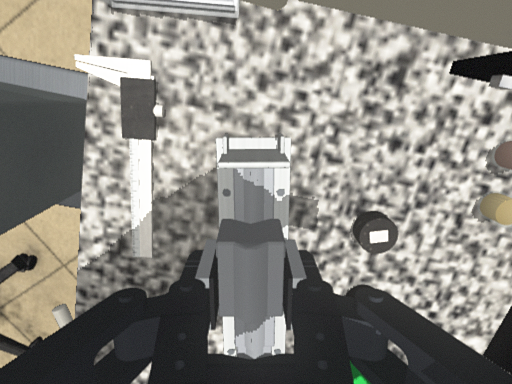

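```bash
python3 - <<'E'
from h import *
w=cloud(dict(np.load("w3.npz"))).reshape(-1,3); w=w[~np.isnan(w).any(1)]
a=np.radians(-78.1); A=np.array([np.cos(a),np.sin(a)]);B=np.array([-A[1],A[0]])
d=w[:,:2]-[.517,.1437]; X=d@A*1000;Y=d@B*1000;Z=w[:,2]*1000
m=(abs(Y)<24)&(X>-40)&(X<-10)&(Z>50)&(Z<58); print("plate X",np.percentile(X[m],[2,50,98]),"Y",np.percentile(Y[m],[1,99]))
m=(abs(Y)<24)&(X>-30)&(X<20)&(Z>90)&(Z<150); print("held X",np.percentile(X[m],[1,50]),"Y",np.percentile(Y[m],[1,99]),"Z",np.percentile(Z[m],[1,50,99]))
m=(abs(Y)<24)&(X>-20)&(X<20)&(Z>29)&(Z<38); print("lower X","Y",np.percentile(Y[m],[1,99]),np.percentile(Z[m],[50,99]))
E
```

```text
plate X [-28.5224313  -26.92920433 -24.39101953] Y [-20.83636831  21.71466407]
held X [-10.95535942  -1.67600351] Y [-22.83407202  22.87541905] Z [106.21610196 130.19096293 148.70087693]
lower X Y [-13.33858666  13.8902527 ] [31.77058779 36.34249796]
```

```bash
python3 -m jog '[3,0.5,10,-0.009,255,7,0.5,25,-0.009,255,7,0.5,40,-0.009,255,7,0.5,50,-0.009,255,7,0.5,56,-0.009,255,7,0.5,56,-0.009,255,7,0.5,56,-0.009,255,7,0.5,56,-0.009,255]'; python3 - <<'E'
from h import *; from rig import telemetry,capture
plan(telemetry.get_state(),[.517,.1437,.0367],11.9)
E
```

```text
clock: 6.23
position: [0.5179, 0.1444, 0.0533]
ee_rot: [1.979, 2.439, 0.002]
ft_force: [0.3, 0.7, -3.8]
width: 0.027
finger_force: 60.2
tool y at 11.91 z [ 0.001  0.    -1.   ] shift [-0.5 -1.1 16.6] roll 0.0002 or -3.141
```

```bash
python3 -m jog '[0,-0.8,4,0,255,0,-0.8,7,0,255,0,-0.8,10,0,255,0,-0.8,12,0,255,0,-0.8,13.5,0,255,0,-0.8,15,0,255,0,-0.8,15,0,255,0,-0.8,15,0,255]'
```

```text
clock: 6.9
position: [0.5166, 0.1441, 0.0375]
ee_rot: [-1.979, -2.44, 0.0]
ft_force: [0.8, 0.2, -3.9]
width: 0.0267
finger_force: 60.2
```

```bash
python3 -m jog '[0,0,0.5,0,255,0,0,0.5,0,255,0,0,1,0,255,0,0,1,0,255,0,0,1.5,0,255,0,0,1.5,0,255,0,0,1.5,0,255,0,0,1.5,0,255]'
```

```text
clock: 7.57
position: [0.5167, 0.1441, 0.0366]
ee_rot: [1.979, 2.44, 0.0]
ft_force: [-2.3, -0.6, 5.3]
width: 0.0268
finger_force: 61.3
```

```bash
python3 -m jog '[0,0,0,0,200,0,0,0,0,120,0,0,0,0,60,0,0,0,0,0,0,0,0,0,0,0,0,0,0,0,0,0,0,0,0,0,0,0,0,0]' && python3 -m jog '[0,0,-15,0,0,0,0,-40,0,0,0,0,-75,0,0,0,0,-110,0,0,-35,0,-130,0,0,-70,0,-140,0,0,-80,0,-140,0,0,-80,0,-140,0,0]'; python3 - <<'E'
from h import *; from rig import telemetry,capture
r=capture("wrist"); np.savez("w4.npz",**r); cv2.imwrite("pics/w4.png",r["frame"])
w=cloud(r).reshape(-1,3); w=w[~np.isnan(w).any(1)]
a=np.radians(-78.1); A=np.array([np.cos(a),np.sin(a)]);B=np.array([-A[1],A[0]])
o=np.array([.5122,.1667]); d=w[:,:2]-o; X=d@A*1000;Y=d@B*1000;Z=w[:,2]*1000
m=(abs(Y)<16)&(X>0)&(X<230)&(Z>61)&(Z<68); h=np.histogram(X[m],np.arange(0,230,2))[0]; print(h)
for lo,hi in ((0,45),(50,130)):
    k=m&(X>lo)&(X<hi); print(np.percentile(X[k],[1,99]),"Y",np.median(Y[k]),np.percentile(Z[k],[50,99]))
plan(telemetry.get_state(),[.517,.1437,.0367],11.9)
E
```

```text
clock: 8.23
position: [0.5166, 0.1441, 0.036]
ee_rot: [-1.979, -2.44, -0.0]
ft_force: [-0.5, -0.3, -0.2]
width: 0.0857
finger_force: 0.0
clock: 8.9
position: [0.5341, 0.0614, 0.1763]
ee_rot: [1.985, 2.432, -0.002]
ft_force: [1.1, 0.3, -0.6]
width: 0.0854
finger_force: 0.0
[ 0  0 10 37 35 38 38 38 36 37 31 29 34 38 38 39 36 42 24 38  8  0  0  0
  0  0  0 10 36 25 33 39 23 37 32 29 31 30 32 26 33 33 29 26 25 31 27 29
 28 27 28 28 29 23 28 21 30 28 30 22 27 25 10  0  0  0  0  0  0  0  0  0
  0  0  0  0  0 21 27 25 20 24 20 26 24 24 23 22 21 21 21 21 21 20 23 20
 21 25 20 19 21 19 20 19 22 19 19 19 17 20 18 15  0  0]
[ 5.74662811 40.17437303] Y -0.8725519126564412 [62.73160467 64.82002981]
[ 56.18661544 123.95251653] Y 0.09561283668936069 [62.81100117 64.88497877]
tool y at 11.7 z [ 0.    -0.001 -1.   ] shift [ 81.6   0.2 139.2] roll -0.0035 or 3.138
```

View pics/w4.png

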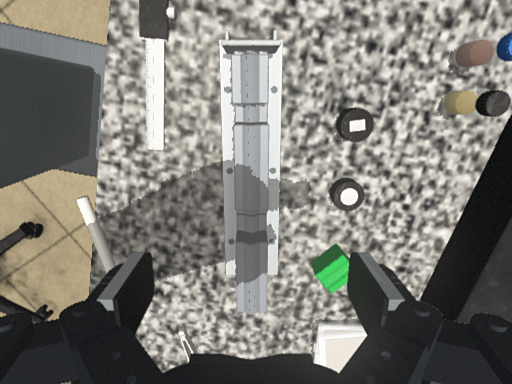

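```bash
python3 -m jog '[-40,0,0,-0.003,255,-80,0,0,-0.003,255,-120,0,0,-0.003,255,-148,0,0,-0.003,255,-148,0,0,-0.003,255,-148,0,20,-0.003,255,-148,0,50,-0.003,255,-148,0,70,-0.003,255]'; python3 - <<'E'
from h import *; from rig import telemetry,capture
s=telemetry.get_state(); print(s["position"],s["width"]); plan(s,[.5648,-.0828,.043],11.9)
E
```

```text
clock: 9.62
position: [0.5629, -0.0772, 0.104]
ee_rot: [-1.972, -2.443, -0.001]
ft_force: [-0.2, 0.7, -1.0]
width: -0.0003
finger_force: 0.0
[ 0.56294347 -0.07720004  0.10404056] -0.0003445800520313551
tool y at 12.17 z [-0.001  0.001 -1.   ] shift [-6.   0.7 61. ] roll 0.0047 or -3.137
```

```bash
python3 -m jog '[-6,0.7,10,0.005,255,-6,0.7,25,0.005,255,-6,0.7,40,0.005,255,-6,0.7,52,0.005,255,-6,0.7,60,0.005,255,-6,0.7,61,0.005,255,-6,0.7,61,0.005,255,-6,0.7,61,0.005,255]'; python3 - <<'E'
from h import *; from rig import telemetry,capture
s=telemetry.get_state(); print(s["position"],s["width"]); plan(s,np.r_[np.array([.5122,.1667])+.2353*np.array([.2062,-.9785]),.043],11.9)
E
```

```text
clock: 10.28
position: [0.5661, -0.0845, 0.0457]
ee_rot: [1.98, 2.438, 0.001]
ft_force: [-0.0, -0.9, 0.4]
width: 0.0003
finger_force: 0.0
[ 0.56613874 -0.08445048  0.04567791] 0.0002678794577070197
tool y at 11.82 z [ 0.001  0.    -1.   ] shift [21.6 -1.   2.7] roll -0.0014 or 3.14
```

```bash
python3 -m jog '[8,-1,1,0,255,16,-1,2,0,255,21,-1,2,0,255,25,-1,2,0,255,29,-1,2,0,255,33,-1,2,0,255,37,-1,2,0,255,41,-1,2,0,255]' && python3 -m jog '[3,0,0,0,255,6,0,0,0,255,9,0,0,0,255,12,0,0,0,255,15,0,0,0,255,18,0,0,0,255,20,0,0,0,255,20,0,0,0,255]'; python3 - <<'E'
from h import *; from rig import telemetry
s=telemetry.get_state(); plan(s,np.r_[np.array([.5122,.1667])+.186*np.array([.2062,-.9785]),.043],11.9)
E
```

```text
clock: 10.95
position: [0.5565, -0.045, 0.0433]
ee_rot: [1.982, 2.437, -0.0]
ft_force: [0.3, -3.5, 2.3]
width: 0.0002
finger_force: 2.0
clock: 11.62
position: [0.5521, -0.0256, 0.0431]
ee_rot: [1.981, 2.437, -0.001]
ft_force: [0.5, -4.4, 3.4]
width: 0.0002
finger_force: 2.5
tool y at 11.78 z [-0.    -0.001 -1.   ] shift [10.4  0.6  0.1] roll -0.002 or 3.14
```

```bash
python3 -m jog '[1.5,0,0,0,255,3,0,0,0,255,4.5,0,0,0,255,6,0,0,0,255,7,0,0,0,255,8,0,0,0,255,9,0,0,0,255,9,0,0,0,255]'
```

```text
clock: 12.28
position: [0.5505, -0.0182, 0.0431]
ee_rot: [1.982, 2.435, -0.003]
ft_force: [1.9, -7.8, 4.2]
width: -0.0002
finger_force: 4.1
```

```bash
python3 -m jog '[0.5,0,0,0,255,1,0,0,0,255,1.5,0,0,0,255,2,0,0,0,255,2,0,0,0,255,2,0,0,0,255,2,0,0,0,255,2,0,0,0,255]'
```

```text
clock: 12.95
position: [0.5501, -0.0164, 0.0431]
ee_rot: [1.982, 2.435, -0.003]
ft_force: [1.3, -7.5, 4.0]
width: 0.0001
finger_force: 4.4
```

```bash
python3 -m jog '[0.5,0,0,0,255,1,0,0,0,255,1.5,0,0,0,255,2,0,0,0,255,2.5,0,0,0,255,2.5,0,0,0,255,2.5,0,0,0,255,2.5,0,0,0,255]'
```

```text
clock: 13.62
position: [0.5497, -0.0147, 0.0431]
ee_rot: [1.983, 2.434, -0.004]
ft_force: [2.6, -10.3, 3.6]
width: -0.0001
finger_force: 5.3
```

```bash
python3 -m jog '[0.5,0,0,0,255,1,0,0,0,255,1.5,0,0,0,255,2,0,0,0,255,2.5,0,0,0,255,2.5,0,0,0,255,2.5,0,0,0,255,2.5,0,0,0,255]'
```

```text
clock: 14.28
position: [0.5497, -0.0147, 0.0431]
ee_rot: [1.984, 2.431, -0.007]
ft_force: [5.5, -15.7, 4.0]
width: -0.0001
finger_force: 8.3
```

```bash
python3 -m jog '[1,0,0,0,255,2,0,0,0,255,3,0,0,0,255,4,0,0,0,255,4,0,0,0,255,4,0,0,0,255,4,0,0,0,255,4,0,0,0,255]' && python3 -m jog '[-3,0,0,0,255,-8,0,0,0,255,-14,0,0,0,255,-40,0,0,0,255,-60,0,-20,0,255,-60,0,-60,0,255,-60,0,-100,0,255,-40,0,-130,0,255]' && python3 -m jog '[20,0,-20,0,255,45,0,-30,0,255,70,0,-40,0,255,70,0,-40,0,255,70,0,-40,0,255,70,0,-40,0,255,70,0,-40,0,255,70,0,-40,0,255]';  python3 - <<'E'
from h import *; from rig import telemetry,capture
r=capture("wrist"); np.savez("w5.npz",**r); cv2.imwrite("pics/w5.png",r["frame"]); cv2.imwrite("pics/w5.png",cv2.resize(r["frame"][20:320,150:360],None,fx=2,fy=2,interpolation=2))
w=cloud(r).reshape(-1,3); w=w[~np.isnan(w).any(1)]
a=np.radians(-78.1); A=np.array([np.cos(a),np.sin(a)]);B=np.array([-A[1],A[0]])
o=np.array([.5122,.1667]); d=w[:,:2]-o; X=d@A*1000;Y=d@B*1000;Z=w[:,2]*1000
m=(abs(Y)<16)&(X>-5)&(X<230)&(Z>60)&(Z<68); print(np.histogram(X[m],np.arange(-4,200,2))[0],np.percentile(X[m],[.3,99.7]))
for lo in range(0,175,35): 
    k=m&(X>lo)&(X<lo+35); print(np.median(Y[k]).round(2),np.percentile(Z[k],[50,98]).round(2))
E
```

```text
clock: 14.95
position: [0.5496, -0.0146, 0.0432]
ee_rot: [1.985, 2.425, -0.011]
ft_force: [6.9, -24.5, 4.4]
width: 0.0001
finger_force: 13.0
clock: 15.62
position: [0.5568, -0.0475, 0.1748]
ee_rot: [1.987, 2.434, 0.001]
ft_force: [1.8, -0.1, 0.3]
width: -0.0001
finger_force: 0.0
clock: 16.28
position: [0.5418, 0.0227, 0.2122]
ee_rot: [-1.982, -2.436, 0.002]
ft_force: [0.7, -0.1, 0.1]
width: -0.0003
finger_force: 0.0
[ 0  0 12 43 47 51 49 44 44 44 43 42 44 47 45 47 39 43 40 31 43 39 39 37
 37 41 40 35 44 31 46 33 45 31 49 28 44 29 43 32 41 29 50 31 30 36 29 41
 27 33 40 31 36 32 34 31 40 33 27 35 33 28 33 36 31 34 31 28 30 31 26 33
 29 30 36 25 30 29 26 27 29 29 26 27 27 25 29 24 25  1  0  0  0  0  0  0
  0  0  0  0  0] [  1.91935345 173.16874744]
-0.42 [62.03 64.61]
0.3 [62.2  64.75]
0.23 [62.17 64.68]
-0.68 [62.22 64.57]
-0.77 [62.31 64.43]
```

View pics/w5.png

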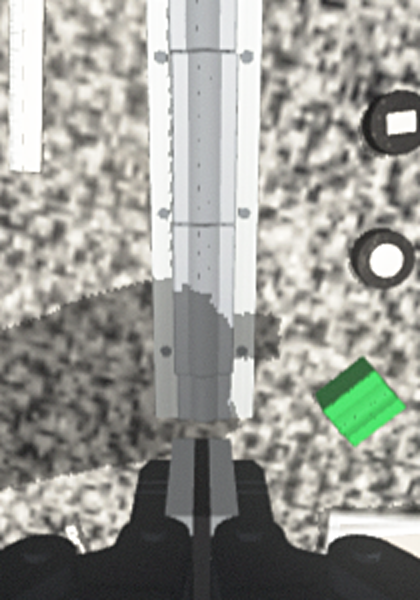

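```bash
python3 -c "
from rig import job; print(job.job_done())"
```

```text
the job is handed in; nothing more can be done
None
```

The upper course is closed and the job is handed in: the half brick sits on the ridge by the end plate, both long bricks are pushed tight against it until the row held at about 25 N, and I touched neither the spare brick nor the specimens.

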